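# Match the tilt of the second award frame

### The job

The green award frame on the plinth has been left leaning back too far. Grip it across its top edge with the gripper tilted in line with the frame, and bring it to the same lean as the blue frame beside it, so that it stays there when let go (its hinge is stiff and springs back a little). Then, once it stands let go, push its top edge lightly, with about 3 N for half a second, to check that it holds, leave it at the blue frame's lean, and do not disturb the blue frame or the things around.

Things in the scene. Friction and masses are not known exactly. Their poses are not given: they have to be found in the camera images.
- green_frame: The frame to set: wooden panel 150 mm wide, 12 mm thick, about 250 g; green on both sides, a brass medal on the face towards the robot. Origin on its level hinge axis. z runs up its mid-plane from hinge to top edge (150 mm), y along the hinge, x is the normal of its back. Its top leans back, away from the robot (+x); lean = angle of z from vertical, 0.64 to 0.73 rad at the start.
- green_rim (a point): Middle of the green frame's top edge, 150 mm from the hinge; axes of the green frame. Pushed here square to the panel, the frame first bends elastically, about 0.45 N per mm; below 4 N the hinge does not slip, and after so light a push the frame swings back to where it was. More than 20 mm of bend always slips it.
- green_hinge (a point): Middle of the green frame's hinge axis, 53 mm above the table, fixed. A friction hinge, 0 (upright) to 1.05 rad of lean, with a springy strap between hinge and panel: on letting go, the panel springs back by some degrees (between 2 and 8) from where it was held, towards where it came from, and then stays; how far must be found by letting go.
- work_stand: Black steel foot of the green frame, fixed on the plinth: foot plate 70 x 120 x 12 mm and two ears 90 mm apart that carry the hinge. Origin under its middle on the plinth's top, 18 mm above the table; its y axis is along the hinge, x points away from the robot. The hinge axis is 35 mm above this origin.
- blue_frame: The model: a frame of the same make and size, blue on both sides, same axes and origin on its own hinge axis, parallel to the green frame's and at the same height. It leans back 0.35 to 0.50 rad from vertical, differently each time. It must stay as it is.
- blue_rim (a point): Middle of the blue frame's top edge; its axes are those of the blue frame.
- plinth: Dark wooden board 240 x 450 x 18 mm, fixed on the table; both frames stand on it side by side, 250 mm apart, middle to middle, either one on the left. Origin under its middle.
- cup: Brass prize cup, 130 mm high, 58 mm wide (90 mm over its handles), standing loose on the plinth between the frames. Origin under its middle.
- bottle: Clear water bottle, 60 mm across, 190 mm high, standing loose on the table beyond one end of the plinth. Origin under its middle.
- glue: White glue bottle with orange cap, 44 mm across, 100 mm high, standing loose on the table beyond the other end of the plinth. Origin under its middle.

How it is judged:
By the outcome, as a careful person would: the job done as asked, in the order asked, and still so for the second after the job is handed in, with the robot touching nothing.
It also fails if it takes over 48 s, if anything falls off the work surface, if the arm or the gripper's body presses on something with over 40 N, if the wrist force passes 120 N, or if a joint passes its speed limit or range.

### The arm

A 7-joint arm with a two-finger parallel gripper is mounted at the origin on the work surface. World frame = base frame: x ahead of the robot, y to its left, z up, the work surface at z = 0. Lengths are in m, angles in rad, forces in N, time in s.
With the tool pointing down it reaches from about 0.4 to 0.925 m from the base axis. Payload 5.6 kg.
Tool frame: the origin (TCP) lies where the fingers leave the gripper's body, on its centre line; the fingertips stand 73 mm ahead of it and the grasp point (between the pads) lies 54 mm ahead of it (tip_reach is the distance from the TCP to the fingertips, in m); z points along the fingers, y is the line along which they close (so a half turn about z gives the same grasp; the last joint's range is limited). The gripper opens to 85 mm and grips with 20 to 120 N. Pads are 22 mm wide; open, the fingers measure 114 mm over their backs; the gripper's body (76 mm by 85 mm) begins 54 mm behind the grasp point. The pads swing forward as they close: fully open they stand 13 mm farther back than shut.
Start: joints at [-1.207, 0.468, -0.012, 1.603, 0.006, 1.071, -0.056], TCP at [0.257, 0.597, 0.304] pointing down, gripper open.
Joint ranges: [-2.53, 2.53], [-0.31, 2.02], [-1.57, 1.55], [0.28, 2.44], [-1.29, 4.43], [0.15, 1.84], [-2.92, 2.92]. Speed limits (rad/s): [2.57, 2.57, 3.14, 3.14, 3.14, 3.14, 3.14].

### API

Orientations are given as a unit quaternion [w, x, y, z].
In Python, from station import * gives the robot as it stands. The module is installed in compiled form; this text tells all that it offers.
- The arm moves only by the tool arm_command, never from a script. Its argument "steps" is text: rows parted by semicolons, each of 5 numbers parted by spaces: the shift along the tool's x, y, z in m, then the turn about the tool's z in degrees, then the opening, from -1 (shut) to 1 (fully open). In form: x y z yaw fingers; .... A call has 1 to 10 rows; each row is the pose to reach, as a shift and turn from the pose commanded when the call began, along the tool's axes at that moment; what a row does not reach only later rows make up. A row lasts 1/8 s, in which the tool goes at most 62.5 mm and 10.7 degrees, less where a joint would pass 70% of its speed; a pose out of reach is approached as far as the arm can. A call with a gripper value outside its range is refused whole. The fingers move at their own pace and stop on an object; "force" is the grip in N (left out, the last holds). Time passes only in rows, so rows that repeat a pose let the fingers close. It gives the time, the measured TCP pose, the force, the opening and the grip force at its end, in the units of the state.
- get_obs(): the state, without advancing time (a new reading comes with each control period).
- get_image(name): name is "scene" or "side" or "wrist"; returns a dict with "frame" (400x640x3 uint8, red, green, blue), "fx", "fy", "cx", "cy" (pixels), "position" and "rotation" of the camera in the world. Camera axes: x right, y down, z forward; pixel columns grow to the right and rows downward; lengths in m; the calibration is good to about 2 mm. The wrist camera is an equidistant fisheye: a pixel r from the principal point sees the ray r / f radians off the axis. A picture is of the moment at which its call begins. There is no depth.
- finish_job(): hands the job in; it is judged then, once.
Trained networks look in the newest picture that a camera, given by its name, has taken for a name from the list of things; names that differ only in an ending like _2 or _b are one class to them, and where a whole thing is asked for, a point or a joint stands for the part that bears it (a point fixed in the world has none). Each returns a list of dicts, best first, with "score" (0 to 1); they miss things now and then, are a little off and sometimes report something else, mostly with a low value. They report only what shows in the picture. A call takes as long as a camera call.
- recognise(camera, label): "centre" ([row, column] as shares, 0 to 1, of the picture: columns of its width, rows of its height, amid what is visible of it).
- silhouettes(camera, label): "mask" (400x640 bool, what is visible of it) and "centre" ([row, column] as shares, 0 to 1, of the picture: columns of its width, rows of its height, amid what is visible of it).
The state is a dict: "time": time; "q": joint angles; "qvel": joint speeds; "joint_efforts": joint torques, N m; "eef_pos": TCP position; "eef_rot": TCP orientation; "ft_force": force on the tool from outside, world axes, zero at the start; "torque": the same for the moment, N m; "gripper_width": finger opening in m; "grasp_force": force on a finger pad.
Only numpy, scipy, OpenCV 4.12 (cv2) and the standard library are available. Lean on these libraries where they do the work, as an engineer would, in place of code of your own. Each camera call takes 0.05 s, during which the arm holds its last target. There are 200 camera calls.

## Working session

There is one attempt and no reset: what is moved stays moved. The work goes in short steps, Python scripts to look and compute and a tool call to move; the robot and the scene stay as the last step left them, time stands still between calls to the robot, and variables do not carry over. Pictures are saved under pics/ and viewed, at most 10 in all, crops included, and the job is handed in when it is done.

Besides the shell and the picture viewer there is one more tool, called after "Call:" as name(argument=value, ...) on one line, values as JSON. arm_command: Moves the arm, as the interface text tells. Its arguments: {"type":"object","properties":{"steps":{"type":"string"},"force":{"type":"number"}},"required":["steps"]}

```bash
mkdir -p pics; python3 - <<'E'
from station import *
import cv2,numpy as np
o=get_obs();print({k:np.round(v,3).tolist() for k,v in o.items()})
ims=[]
for c in["scene","side","wrist"]:
    d=get_image(c);print(c,d['fx'],d['fy'],d['cx'],d['cy'],np.round(d['position'],3).tolist(),np.round(d['rotation'],4).tolist())
    cv2.imwrite(f'pics/{c}0.png',d['frame'][:,:,::-1]);
E
```

```text
{'time': 0.0, 'q': [-1.207, 0.468, -0.012, 1.604, 0.006, 1.071, -0.056], 'qvel': [0.001, -0.001, -0.001, -0.002, -0.001, 0.001, 0.0], 'joint_efforts': [0.0, -53.239, 0.022, -25.131, 0.011, 0.008, 0.0], 'eef_pos': [0.257, 0.597, 0.303], 'eef_rot': [-0.0, 0.202, 0.979, -0.001], 'ft_force': [0.053, -0.516, 0.369], 'torque': [-0.019, -0.046, -0.028], 'grasp_force': 0.0, 'gripper_width': 0.085}
scene 364.6774032313396 364.6774032313396 315.6275093606242 198.87440175980544 [1.02, -0.075, 1.018] [-0.2113, 0.7411, 0.6144, -0.1692]
side 490.37695808965816 490.37695808965816 320.5640033280992 200.15892601211684 [0.268, -0.866, 0.691] [-0.4962, 0.8588, -0.1127, 0.0595]
wrist 309.70691628693146 309.70691628693146 318.62775630041995 192.66705530505973 [0.197, 0.623, 0.374] [0.111, 0.8277, 0.5454, 0.0722]
```

View pictures.

View pics/scene0.png

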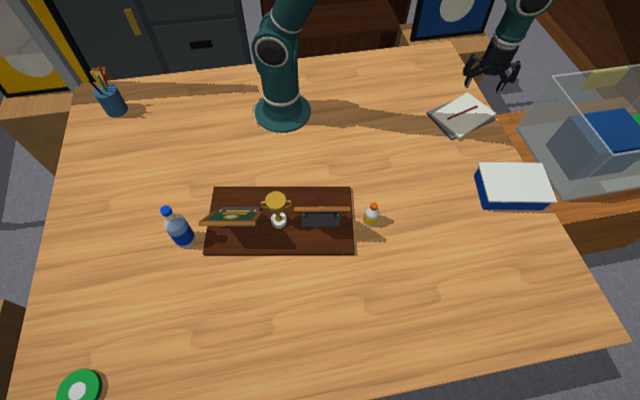

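View pics/side0.png

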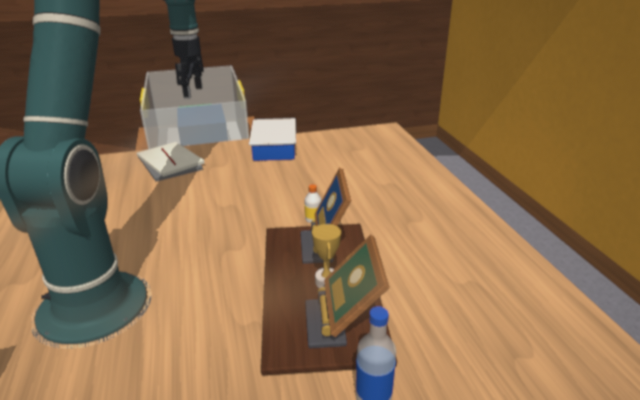

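View pics/wrist0.png

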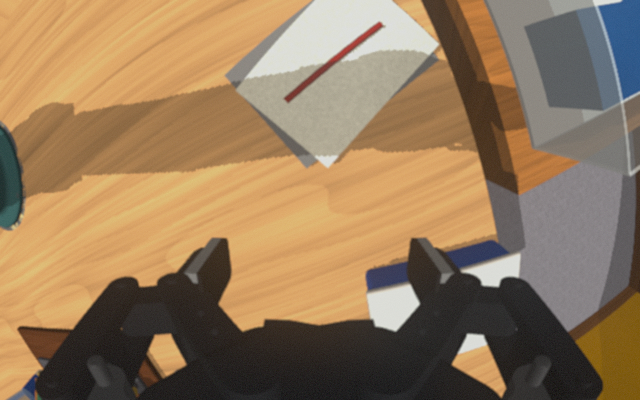

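```bash
cat > h.py <<'E'
import numpy as np,cv2
from scipy.spatial.transform import Rotation as R
def rot(d):
    r=np.array(d['rotation'],float)
    return r.reshape(3,3) if r.size==9 else R.from_quat(r[[1,2,3,0]]).as_matrix()
def proj(d,P):
    p=(np.atleast_2d(P)-np.array(d['position']))@rot(d)
    return np.c_[d['cx']+d['fx']*p[:,0]/p[:,2],d['cy']+d['fy']*p[:,1]/p[:,2]]
def ray(d,u,v):
    r=rot(d)@np.array([(u-d['cx'])/d['fx'],(v-d['cy'])/d['fy'],1]);return np.array(d['position']),r/np.linalg.norm(r)
def atz(d,u,v,z):
    p,r=ray(d,u,v);return p+r*(z-p[2])/r[2]
E
python3 - <<'E'
from station import *
from h import *
import pickle
S={}
for c in["scene","side"]:
    d=get_image(c);S[c]=d
    for l in["green_frame","blue_frame","plinth","cup","bottle","glue","work_stand"]:
        s=silhouettes(c,l)
        print(c,l,[(round(x['score'],2),np.round(np.array(x['centre'])*[400,640],1).tolist(),int(x['mask'].sum())) for x in s[:3]])
        if s:S[c,l]=s[0]['mask']
pickle.dump(S,open('s.pkl','wb'))
out=[]
for c,(x,y) in{"scene":(190,180),"side":(255,160)}.items():
    f=S[c]['frame'][:,:,::-1].copy()
    w=(180,85) if c=="scene" else (150,215)
    cr=cv2.resize(f[y:y+w[1],x:x+w[0]],None,fx=4 if c=="scene" else 2.6,fy=4 if c=="scene" else 2.6,interpolation=cv2.INTER_CUBIC)
    cv2.imwrite(f'pics/{c}_crop.png',cr)
for n in["plinth"]:
    for c in["scene","side"]:
        if (c,n) in S:
            cn=max(cv2.findContours(S[c,n].astype(np.uint8),0,2)[0],key=len)
            b=cv2.approxPolyDP(cv2.convexHull(cn),3,True)[:,0]
            print(c,[np.round(atz(S[c],u,v,.018)[:2],3).tolist() for u,v in b])
E
```

```text
scene green_frame [(0.8, [220.4, 234.4], 837)]
scene blue_frame [(0.88, [208.6, 322.2], 441)]
scene plinth [(0.89, [230.3, 284.0], 7472), (0.58, [218.1, 234.4], 1123)]
scene cup [(0.63, [207.6, 276.5], 639)]
scene bottle [(0.98, [230.7, 178.6], 902), (0.38, [209.8, 276.2], 602)]
scene glue [(0.61, [214.9, 372.4], 304), (0.2, [209.7, 319.5], 444)]
scene work_stand [(0.56, [217.6, 234.8], 1071)]
side green_frame [(0.77, [282.9, 356.3], 3763), (0.59, [295.0, 341.7], 5179)]
side blue_frame [(0.92, [205.4, 334.2], 1264)]
side plinth [(0.62, [310.7, 295.0], 9434)]
side cup [(0.8, [243.8, 325.9], 1061)]
side bottle [(0.79, [362.7, 371.5], 2859)]
side glue [(0.59, [203.5, 309.4], 448)]
side work_stand [(0.86, [294.7, 343.8], 5045)]
scene [[0.405, 0.166], [0.629, 0.121], [0.548, -0.312], [0.313, -0.269], [0.387, 0.151]]
side [[0.495, 0.144], [0.572, -0.156], [0.566, -0.178], [0.467, -0.314], [0.31, -0.285], [0.391, 0.159]]
```

View pics/side_crop.png

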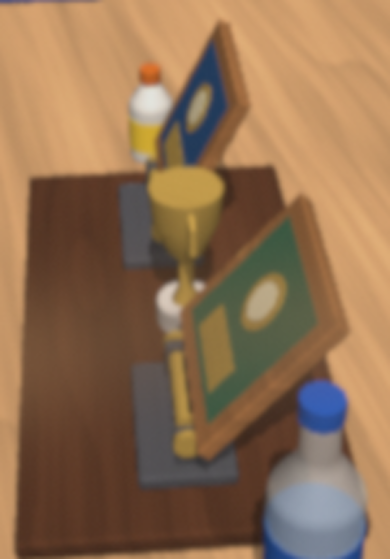

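View pics/scene_crop.png

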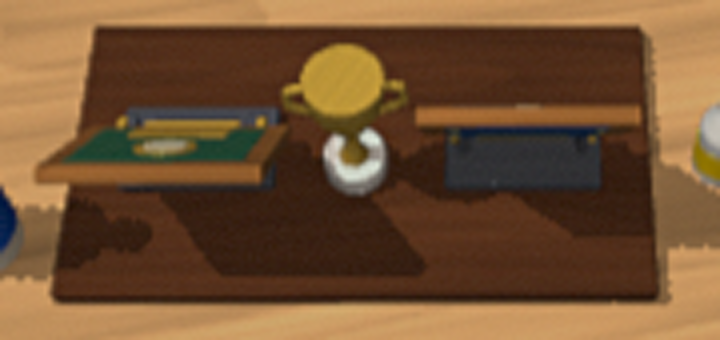

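```bash
cat > fit.py <<'E'
from h import *
import pickle
from scipy.optimize import minimize
S=pickle.load(open('s.pkl','rb'))
def box(x,y,yaw,off,lean,z0=0.,z1=.15):
    c=np.array([[a,b,z] for a in(-.006,.006) for b in(-.075,.075) for z in(z0,z1)])
    M=R.from_euler('z',yaw).as_matrix()
    return c@R.from_euler('y',lean).as_matrix().T@M.T+M@[0,off,0]+[x,y,.053]
def ras(d,P):
    h=cv2.convexHull(proj(d,P).astype(np.float32))
    m=np.zeros((400,640),np.uint8);cv2.fillConvexPoly(m,np.round(h*16).astype(np.int32),255,cv2.LINE_AA,4);return m/255.
def vis(c,l,occ,r):
    M=S[c,l].astype(float); ig=np.zeros((400,640),bool)
    for o in occ:
        if (c,o) in S: ig|=cv2.dilate(S[c,o].astype(np.uint8),np.ones((3,3)))>0
    k=~ig; return 1-np.minimum(M,r)[k].sum()/np.maximum(M,r)[k].sum()
def cost(p,full=False):
    x,y,yaw,g,b=p[:5]; z0=p[5]
    L=[vis(c,l,["cup","bottle"],ras(S[c],box(x,y,yaw,o,a,z0)))
      for c in("scene","side") for l,o,a in(("green_frame",-.125,g),("blue_frame",.125,b))]
    return L if full else sum(L)
if __name__=="__main__":
    best=None
    for st in([.474,-.074,-.185,.68,.43,.0],[.46,-.07,-.185,.7,.4,.01]):
        r=minimize(cost,st,method='Nelder-Mead',options=dict(initial_simplex=np.array([st]+[np.array(st)+d for d in np.diag([.01,.01,.05,.06,.06,.01])]),maxiter=900,xatol=1e-4,fatol=1e-5))
        print(np.round(r.x,4),np.round(cost(r.x,True),3)); 
        if best is None or r.fun<best.fun:best=r
    x,y,yaw,g,b,z0=best.x; np.save('fit.npy',best.x)
    for c in("scene","side"):
        f=S[c]['frame'][:,:,::-1]; k=4
        x0,y0,w,h=(190,190,180,60) if c=="scene" else (305,160,90,200)
        k=4 if c=="scene" else 2.9
        k=4
        if c=="side": x0,y0,w,h=305,160,90,150
        im=cv2.resize(f[y0:y0+h,x0:x0+w],None,fx=k,fy=k,interpolation=cv2.INTER_CUBIC)
        for o,a in((-.125,g),(.125,b)):
            P=(proj(S[c],box(x,y,yaw,o,a,z0))-[x0-.5,y0-.5])*k
            for i in range(8):
                for j in(1,2,4):
                    if i^j>i: cv2.line(im,*[tuple(int(v) for v in P[q]) for q in(i,i^j)],(255,0,255),1)
        cv2.imwrite(f'pics/ov_{c}.png',im)
    a=cv2.imread('pics/ov_scene.png');s=cv2.imread('pics/ov_side.png')
    cv2.imwrite('pics/ov_side.png',s)
    H=np.zeros((600,800,3),np.uint8);a2=cv2.resize(a,(430,143));H[:143,:430]=a2;H[:,440:]=s[:, :360];
    cv2.imwrite('pics/ov.png',H)
E
python3 fit.py
```

```text
[ 0.4641 -0.0728 -0.1856  0.7272  0.4767  0.0203] [0.117 0.044 0.042 0.101]
[ 0.465  -0.0727 -0.1807  0.7166  0.4751  0.0201] [0.091 0.044 0.056 0.109]
```

View pics/ov.png

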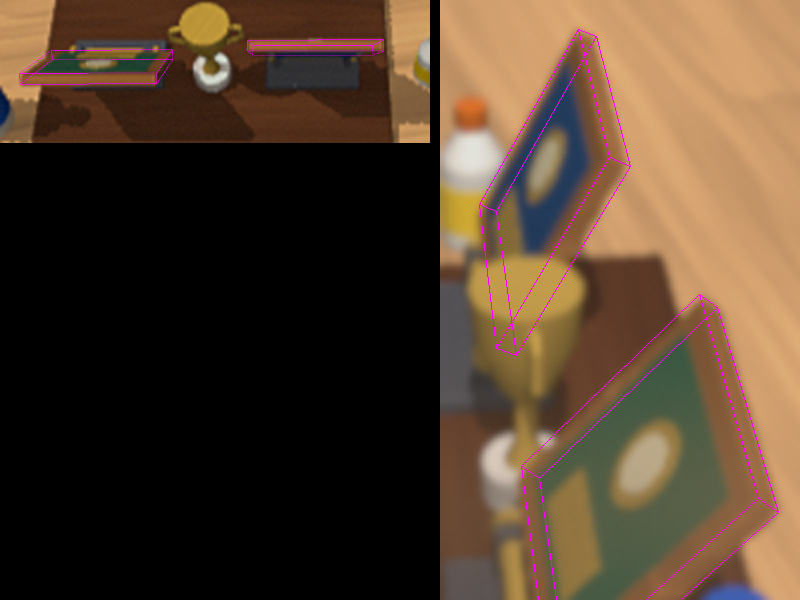

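Call:
arm_command(steps="-.39 -.56 -.05 77.3 1;-.39 -.56 -.05 77.3 1;-.39 -.56 -.05 77.3 1;-.39 -.56 -.05 77.3 1;-.39 -.56 -.05 77.3 1;-.39 -.56 -.05 77.3 1;-.39 -.56 -.05 77.3 1;-.39 -.56 -.05 77.3 1;-.39 -.56 -.05 77.3 1;-.39 -.56 -.05 77.3 1")

```text
time: 2.2
eef_pos: [0.382, -0.0158, 0.3502]
eef_rot: [0.0, 0.769, 0.639, 0.001]
ft_force: [1.4, -0.5, 0.4]
gripper_width: 0.0854
grasp_force: 0.0
```

Call:
arm_command(steps="-.055 -.04 0 0 1;-.055 -.12 0 0 1;-.055 -.17 0 0 1;-.055 -.17 0 0 1")

```text
time: 2.7
eef_pos: [0.2744, -0.0513, 0.3533]
eef_rot: [-0.001, 0.768, 0.64, 0.008]
ft_force: [0.2, 0.1, 0.5]
gripper_width: 0.0856
grasp_force: 0.0
```

```bash
python3 -c "
from station import *
o=get_obs();print(o['time'],o['q'],o['eef_pos'],o['eef_rot'])"
```

```text
2.7 [ 2.24447336e-02 -2.91207170e-01  4.18572516e-02  2.32426312e+00
  4.38065565e-04  1.09800261e+00 -1.18178484e-01] [ 0.27443325 -0.0513419   0.35328825] [-6.85213763e-04  7.67962724e-01  6.40447491e-01  7.73285123e-03]
```

Call:
arm_command(steps="0 -.06 0 0 1;0 -.12 0 0 1;0 -.12 0 0 1")

```text
time: 3.08
eef_pos: [0.2348, -0.0461, 0.3296]
eef_rot: [-0.031, 0.776, 0.63, -0.007]
ft_force: [-0.5, -0.8, 1.0]
gripper_width: 0.0856
grasp_force: 0.0
```

```bash
python3 -c "
from station import *
o=get_obs();print(o['time'],o['q'],o['eef_pos'],o['eef_rot'])"
```

```text
3.075 [ 0.29040305 -0.30403973 -0.15750898  2.38828854 -0.08875272  1.11103701
 -0.02469502] [ 0.23478914 -0.04610393  0.329566  ] [-0.03142339  0.77619208  0.62967459 -0.0069523 ]
```

Call:
arm_command(steps="0 .06 0 0 1;0 .12 0 0 1;0 .12 0 0 1")

```text
time: 3.45
eef_pos: [0.3578, -0.0625, 0.3217]
eef_rot: [-0.035, 0.768, 0.64, -0.005]
ft_force: [-0.6, 0.9, 0.2]
gripper_width: 0.0856
grasp_force: 0.0
```

```bash
cat > kin.py <<'E'
from h import *
from scipy.optimize import least_squares
def Rz(a):return R.from_euler('z',a)
def Ry(a):return R.from_euler('y',a)
def fk(q,p):
    d,L1,L2,L3,o1,o2,o3=p
    T=Rz(-q[0]);x=np.array([0,0,d])+T.apply([0,o1,0]);T=T*Ry(q[1]);x=x+T.apply([0,0,L1]);T=T*Rz(-q[2]);x=x+T.apply([0,o2,0])
    T=T*Ry(q[3]);x=x+T.apply([0,0,L2]);T=T*Rz(-q[4]);x=x+T.apply([0,o3,0]);T=T*Ry(q[5]);x=x+T.apply([0,0,L3]);T=T*Rz(-q[6])*Rz(-np.pi/2)
    return x,T
D=[([-1.207,.468,-.012,1.604,.006,1.071,-.056],[.257,.597,.303],[0,.202,.979,-.001]),
([.02244,-.29121,.04186,2.32426,.00044,1.098,-.11818],[.27443,-.05134,.35329],[-.00069,.76796,.64045,.00773]),
([.2904,-.30404,-.15751,2.38829,-.08875,1.11104,-.0247],[.23479,-.0461,.32957],[-.03142,.77619,.62967,-.00695])]
E
python3 - <<'E'
from kin import *
from station import *
o=get_obs();D.append((o['q'],o['eef_pos'],o['eef_rot']));print(np.round(o['q'],4),o['time'])
Q=lambda r:R.from_quat(np.array(r)[[1,2,3,0]])
f=lambda p:np.concatenate([fk(q,p)[0]-x for q,x,_ in D])
s=least_squares(lambda p:np.r_[f(p),.001*(p-[.3,.5,.5,.25,-.03,0,0])],[.3,.5,.5,.25,-.03,0,0]);print(np.round(s.x,4),np.round(f(s.x),4))
for q,x,r in D: print((fk(q,s.x)[1].inv()*Q(r)).as_rotvec().round(3))
np.save('kin.npy',s.x)
E
```

```text
[ 0.2381 -0.022  -0.1271  2.1875 -0.0519  1.0337 -0.0429] 3.45
[ 3.065e-01  5.212e-01  4.727e-01  2.416e-01 -2.890e-02 -4.200e-03
 -3.000e-04] [ 0.     -0.     -0.      0.     -0.      0.     -0.0001  0.     -0.
  0.0001  0.      0.    ]
[-1.000e-03 -1.000e-03 -3.141e+00]
[-0.     0.     3.142]
[ 0.     0.    -3.142]
[ 0.    -0.     3.142]
```

Call:
arm_command(steps="0 -.05 -.05 0 -1;0 -.08 -.1 0 -1;0 -.14 -.1 0 -1;0 -.2 -.1 0 -1;0 -.25 -.1 0 -1;0 -.25 -.1 0 -1")

```text
time: 4.2
eef_pos: [0.2349, -0.0448, 0.3883]
eef_rot: [-0.097, 0.76, 0.642, -0.013]
ft_force: [0.2, 0.6, 1.1]
gripper_width: -0.0003
grasp_force: 0.0
```

```bash
cat > st.py <<'E'
from kin import *
from station import *
o=get_obs();T=R.from_quat(np.array(o['eef_rot'])[[1,2,3,0]])
M=R.from_euler('z',-.185).as_matrix()
z=M.T@T.as_matrix()[:,2];y=M.T@T.as_matrix()[:,1]
print('t',round(o['time'],2),'q',np.round(o['q'],3),'pos',np.round(o['eef_pos'],4),'F',np.round(o['ft_force'],1))
print('in hinge frame: tool z',z.round(3),'y',y.round(3),'pitch tilt',round(np.arctan2(-z[0],-z[2]),3),'lateral',round(np.arcsin(z[1]),3))
E
python3 st.py
```

```text
t 4.2 q [ 0.697 -0.308 -0.412  2.244 -0.206  1.367  0.207] pos [ 0.2349 -0.0448  0.3883] F [0.2 0.6 1.1]
in hinge frame: tool z [-0.167  0.102 -0.981] y [ 0.986  0.026 -0.165] pitch tilt 0.168 lateral 0.102
```

Call:
arm_command(steps="-.02 -.06 0 0 -1;-.03 -.12 0 0 -1;-.03 -.16 0 0 -1;-.03 -.2 0 0 -1")

```text
time: 4.7
eef_pos: [0.1714, -0.0746, 0.359]
eef_rot: [-0.173, 0.753, 0.635, 0.025]
ft_force: [1.5, 1.4, 0.6]
gripper_width: 0.0001
grasp_force: 0.0
```

```bash
python3 st.py
```

```text
t 4.7 q [ 0.738 -0.308 -0.213  2.351 -0.224  1.414  0.448] pos [ 0.1714 -0.0746  0.359 ] F [1.5 1.4 0.6]
in hinge frame: tool z [-0.232  0.254 -0.939] y [ 0.973  0.046 -0.228] pitch tilt 0.242 lateral 0.257
```

```bash
cat >> st.py <<'E'
import sys
for a in sys.argv[1:]:
    print(a,'-> tool',T.inv().apply(np.array(eval(a))).round(4))
E
python3 st.py "[.11,.2,.07]" "[-.917,-.4,0]" "[0,0,1]"
```

```text
t 4.7 q [ 0.738 -0.308 -0.213  2.351 -0.224  1.414  0.448] pos [ 0.1714 -0.0746  0.359 ] F [1.5 1.4 0.6]
in hinge frame: tool z [-0.232  0.254 -0.939] y [ 0.973  0.046 -0.228] pitch tilt 0.242 lateral 0.257
[.11,.2,.07] -> tool [ 0.2286  0.0633 -0.0271]
[-.917,-.4,0] -> tool [-0.5553 -0.8307  0.0491]
[0,0,1] -> tool [ 0.258  -0.228  -0.9388]
```

Call:
arm_command(steps=".1 .04 -.02 0 -1;.18 .06 -.04 0 -1;.23 .06 -.05 0 -1;.23 .06 -.05 0 -1;.2 .01 -.06 0 -1;.16 -.04 -.06 0 -1;.13 -.09 -.06 0 -1;.1 -.14 -.06 0 -1;.07 -.19 -.06 0 -1")

```text
time: 5.82
eef_pos: [0.2153, 0.0753, 0.4242]
eef_rot: [-0.23, 0.741, 0.631, 0.005]
ft_force: [-0.3, 1.7, 0.6]
gripper_width: 0.0002
grasp_force: 0.0
```

```bash
python3 st.py "[.11,.2,.07]" "[-.917,-.4,0]" "[0,0,1]"
```

```text
t 5.83 q [ 0.246 -0.307 -0.254  2.222 -0.425  1.538 -0.061] pos [0.2153 0.0753 0.4242] F [-0.3  1.7  0.6]
in hinge frame: tool z [-0.342  0.288 -0.894] y [ 0.939  0.077 -0.335] pitch tilt 0.365 lateral 0.292
[.11,.2,.07] -> tool [ 0.2297  0.0603 -0.0246]
[-.917,-.4,0] -> tool [-0.559  -0.8207  0.1215]
[0,0,1] -> tool [ 0.2968 -0.3346 -0.8944]
```

Call:
arm_command(steps=".06 .02 -.01 0 -1;.12 .03 -.02 0 -1;.17 .03 -.03 0 -1;.2 .03 -.03 0 -1;.16 -.02 -.04 0 -1;.12 -.06 -.04 0 -1;.07 -.1 -.05 0 -1;.03 -.14 -.05 0 -1;-.02 -.18 -.05 0 -1")

```text
time: 6.95
eef_pos: [0.2166, 0.1712, 0.4999]
eef_rot: [-0.24, 0.749, 0.617, -0.017]
ft_force: [-0.2, -1.0, 1.7]
gripper_width: -0.0003
grasp_force: 0.0
```

```bash
python3 st.py "[.11,.2,.07]" "[-.917,-.4,0]" "[0,0,1]"
```

```text
t 6.95 q [-0.235 -0.302 -0.125  2.063 -0.48   1.584 -0.501] pos [0.2166 0.1712 0.4999] F [-0.2 -1.   1.7]
in hinge frame: tool z [-0.378  0.274 -0.884] y [ 0.924  0.047 -0.38 ] pitch tilt 0.404 lateral 0.278
[.11,.2,.07] -> tool [ 0.2317  0.0495 -0.0294]
[-.917,-.4,0] -> tool [-0.5915 -0.7911  0.1587]
[0,0,1] -> tool [ 0.2712 -0.3801 -0.8843]
```

```bash
python3 st.py "[-.78,-.62,0.05]"
```

```text
t 6.95 q [-0.235 -0.302 -0.125  2.063 -0.48   1.584 -0.501] pos [0.2166 0.1712 0.4999] F [-0.2 -1.   1.7]
in hinge frame: tool z [-0.378  0.274 -0.884] y [ 0.924  0.047 -0.38 ] pitch tilt 0.404 lateral 0.278
[-.78,-.62,0.05] -> tool [-0.7504 -0.6574 -0.0041]
```

Call:
arm_command(steps="-.045 -.04 0 0 -1;-.09 -.08 0 0 -1;-.13 -.12 0 0 -1;-.17 -.16 0 0 -1")

```text
time: 7.45
eef_pos: [0.0644, 0.1689, 0.3482]
eef_rot: [-0.084, 0.789, 0.572, -0.208]
ft_force: [-1.6, 2.8, 0.4]
gripper_width: -0.0003
grasp_force: 0.0
```

```bash
python3 st.py "[-.78,-.62,0.05]" "[0,0,1]" "[1,0,0]" "[0,1,0]"
```

```text
t 7.45 q [-0.28  -0.308 -0.555  2.371 -0.389  1.453 -0.969] pos [0.0644 0.1689 0.3482] F [-1.6  2.8  0.4]
in hinge frame: tool z [-0.398 -0.182 -0.899] y [ 0.914 -0.166 -0.371] pitch tilt 0.417 lateral -0.183
[-.78,-.62,0.05] -> tool [-0.7946 -0.4899  0.3518]
[0,0,1] -> tool [-0.2323 -0.371  -0.8991]
[1,0,0] -> tool [ 0.2586  0.8676 -0.4248]
[0,1,0] -> tool [ 0.9376 -0.3312 -0.1056]
```

```bash
python3 st.py "[.2,-.12,0.13]" "[-.983,.18,0.05]" 
```

```text
t 7.45 q [-0.28  -0.308 -0.555  2.371 -0.389  1.453 -0.969] pos [0.0644 0.1689 0.3482] F [-1.6  2.8  0.4]
in hinge frame: tool z [-0.398 -0.182 -0.899] y [ 0.914 -0.166 -0.371] pitch tilt 0.417 lateral -0.183
[.2,-.12,0.13] -> tool [-0.091   0.165  -0.1892]
[-.983,.18,0.05] -> tool [-0.097  -0.931   0.3536]
```

Call:
arm_command(steps="-.02 .04 -.04 0 -1;-.04 .08 -.09 0 -1;-.07 .13 -.14 0 -1;-.09 .165 -.19 0 -1;-.1 .11 -.17 0 -1;-.1 .055 -.15 0 -1;-.11 0 -.13 0 -1;-.12 -.05 -.11 0 -1")

```text
time: 8.45
eef_pos: [0.1547, 0.0827, 0.4711]
eef_rot: [-0.118, 0.779, 0.567, -0.242]
ft_force: [-0.2, -1.5, -0.1]
gripper_width: -0.0
grasp_force: 0.0
```

```bash
python3 st.py "[-.983,.18,0.05]" "[0,0,1]" "[1,0,0]" "[0,1,0]"
```

```text
t 8.45 q [-0.309 -0.307 -0.123  2.145 -0.166  1.832 -0.728] pos [0.1547 0.0827 0.4711] F [-0.2 -1.5 -0.1]
in hinge frame: tool z [-0.485 -0.183 -0.855] y [ 0.872 -0.173 -0.458] pitch tilt 0.516 lateral -0.184
[-.983,.18,0.05] -> tool [-0.0798 -0.8937  0.443 ]
[0,0,1] -> tool [-0.2433 -0.458  -0.855 ]
[1,0,0] -> tool [ 0.2408  0.8254 -0.5107]
[0,1,0] -> tool [ 0.9396 -0.3301 -0.0905]
```

```bash
python3 st.py "[.08,-.11,-.04]" "[-.08,-.08,-.04]"
```

```text
t 8.45 q [-0.309 -0.307 -0.123  2.145 -0.166  1.832 -0.728] pos [0.1547 0.0827 0.4711] F [-0.2 -1.5 -0.1]
in hinge frame: tool z [-0.485 -0.183 -0.855] y [ 0.872 -0.173 -0.458] pitch tilt 0.516 lateral -0.184
[.08,-.11,-.04] -> tool [-0.0744  0.1207  0.0033]
[-.08,-.08,-.04] -> tool [-0.0847 -0.0213  0.0823]
```

Call:
arm_command(steps="-.04 .06 0 0 -1;-.075 .12 0 0 -1;-.08 .07 .02 0 -1;-.08 .02 .05 0 -1;-.08 -.03 .07 0 -1;-.08 -.08 .08 0 -1")

```text
time: 9.2
eef_pos: [0.1509, 0.002, 0.4337]
eef_rot: [-0.132, 0.776, 0.559, -0.261]
ft_force: [-0.4, -1.2, -0.3]
gripper_width: -0.0001
grasp_force: 0.0
```

```bash
python3 st.py "[-.983,.18,0.05]" "[0,0,1]" "[1,0,0]" "[0,1,0]"
```

```text
t 9.2 q [ 0.02  -0.3   -0.167  2.236 -0.033  1.794 -0.445] pos [0.1509 0.002  0.4337] F [-0.4 -1.2 -0.3]
in hinge frame: tool z [-0.526 -0.187 -0.83 ] y [ 0.848 -0.188 -0.496] pitch tilt 0.565 lateral -0.188
[-.983,.18,0.05] -> tool [-0.0802 -0.8714  0.4852]
[0,0,1] -> tool [-0.2574 -0.4956 -0.8295]
[1,0,0] -> tool [ 0.2399  0.7988 -0.5517]
[0,1,0] -> tool [ 0.936  -0.341  -0.0867]
```

Call:
arm_command(steps="0 -.05 .02 0 -1;-.01 -.1 .04 0 -1;-.01 -.1 .04 0 -1")

```text
time: 9.57
eef_pos: [0.0687, 0.0697, 0.4058]
eef_rot: [-0.092, 0.767, 0.521, -0.362]
ft_force: [0.7, 5.4, -0.4]
gripper_width: 0.0001
grasp_force: 0.0
```

```bash
cat > plan.py <<'E'
from kin import *
from station import *
import sys
# args: target grasp point along frame from rim (m below rim), lean, offset normal ; gives shift+yaw in tool axes
x,y,yaw,g,b,z0=np.load('fit.npy')
M=R.from_euler('z',yaw).as_matrix()
H=np.array([x,y,.053])+M@[0,-.125,0]
def pt(l,lean,n=0,yy=0): # l along panel, n along back normal, yy along hinge
    return H+M@(R.from_euler('y',lean).apply([n,yy,l]))
o=get_obs();T=R.from_quat(np.array(o['eef_rot'])[[1,2,3,0]]);P=np.array(o['eef_pos'])
G=P+T.apply([0,0,.054])
def yawto():
    hn=M@[0,1,0]   # tool y must be perpendicular to hinge: choose yaw a: (cos a*ty - sin a*tx).hn=0
    m=T.as_matrix();a=np.arctan2(m[:,1]@hn,m[:,0]@hn);return np.degrees(a)
def shift(target,reach=.054): return T.inv().apply(target-P-T.apply([0,0,reach]))
def panel(): # where grasp point lies in hinge frame polar
    v=M.T@(G-H);return np.hypot(v[0],v[2]),np.arctan2(v[0],v[2]),v[1]
E
python3 st.py; python3 - <<'E'
from plan import *
print('H',H.round(4),'yaw',yawto(), 'rim',pt(.15,g).round(4))
for n,t in (('pre',pt(.26,g)),('grasp',pt(.14,g))): print(n,t.round(3),shift(t).round(4))
m=(T*R.from_euler('z',yawto(),degrees=True)).as_matrix();print('y after',(M.T@m[:,1]).round(3),(M.T@m[:,2]).round(3))
E
```

```text
t 9.57 q [-0.123 -0.308 -0.401  2.352 -0.203  1.841 -0.813] pos [0.0687 0.0697 0.4058] F [ 0.7  5.4 -0.4]
in hinge frame: tool z [-0.596 -0.352 -0.721] y [ 0.802 -0.297 -0.518] pitch tilt 0.691 lateral -0.36
H [ 0.4426 -0.1957  0.053 ] yaw -18.729583409317247 rim [ 0.5395 -0.2134  0.1661]
pre [ 0.611 -0.226  0.249] [-0.0788  0.6089 -0.2236]
grasp [ 0.533 -0.212  0.159] [-0.0401  0.5926 -0.1113]
y after [ 0.77  -0.    -0.638] [-0.598 -0.35  -0.721]
```

```bash
python3 st.py "[.13,-.17,.0]" "[.1,-.22,.0]" "[0,-.25,-.02]"
```

```text
t 9.57 q [-0.123 -0.308 -0.401  2.352 -0.203  1.841 -0.813] pos [0.0687 0.0697 0.4058] F [ 0.7  5.4 -0.4]
in hinge frame: tool z [-0.596 -0.352 -0.721] y [ 0.802 -0.297 -0.518] pitch tilt 0.691 lateral -0.36
[.13,-.17,.0] -> tool [-0.122   0.1702 -0.0444]
[.1,-.22,.0] -> tool [-0.1711  0.1701 -0.0131]
[0,-.25,-.02] -> tool [-0.2074  0.1203  0.0735]
```

Call:
arm_command(steps="-.03 .05 -.01 0 -1;-.07 .1 -.03 0 -1;-.12 .15 -.04 0 -1;-.16 .17 -.02 0 -1;-.17 .16 0 0 -1;-.19 .14 .03 0 -1;-.21 .12 .07 0 -1;-.22 .09 .09 0 -1")

```text
time: 10.58
eef_pos: [0.0615, -0.1841, 0.3875]
eef_rot: [-0.088, 0.76, 0.531, -0.364]
ft_force: [0.7, 0.1, 1.1]
gripper_width: 0.0001
grasp_force: 0.0
```

```bash
python3 st.py "[0,0,1]" "[1,0,0]" "[0,1,0]"
```

```text
t 10.57 q [ 0.418 -0.308 -0.029  2.416  0.495  1.631 -0.083] pos [ 0.0615 -0.1841  0.3875] F [0.7 0.1 1.1]
in hinge frame: tool z [-0.589 -0.368 -0.719] y [ 0.808 -0.277 -0.52 ] pitch tilt 0.686 lateral -0.377
[0,0,1] -> tool [-0.4607 -0.5199 -0.7194]
[1,0,0] -> tool [ 0.171   0.7433 -0.6467]
[0,1,0] -> tool [ 0.8709 -0.421  -0.2535]
```

Call:
arm_command(steps=".015 -.05 .03 0 -1;.03 -.1 .06 0 -1")

```text
time: 10.82
eef_pos: [0.0499, -0.18, 0.3797]
eef_rot: [-0.094, 0.758, 0.529, -0.369]
ft_force: [0.6, 0.5, 0.5]
gripper_width: -0.0002
grasp_force: 0.0
```

```bash
python3 st.py "[0,0,1]" "[1,0,0]" "[0,1,0]"
```

```text
t 10.82 q [ 0.875 -0.308 -0.383  2.425  0.471  1.543  0.039] pos [ 0.0499 -0.18    0.3797] F [0.6 0.5 0.5]
in hinge frame: tool z [-0.603 -0.365 -0.71 ] y [ 0.798 -0.281 -0.533] pitch tilt 0.704 lateral -0.373
[0,0,1] -> tool [-0.4604 -0.5335 -0.7096]
[1,0,0] -> tool [ 0.168   0.7325 -0.6597]
[0,1,0] -> tool [ 0.8717 -0.4229 -0.2476]
```

```bash
python3 st.py "[.1,-.08,.08]" "[0,.08,.02]"
```

```text
t 10.82 q [ 0.875 -0.308 -0.383  2.425  0.471  1.543  0.039] pos [ 0.0499 -0.18    0.3797] F [0.6 0.5 0.5]
in hinge frame: tool z [-0.603 -0.365 -0.71 ] y [ 0.798 -0.281 -0.533] pitch tilt 0.704 lateral -0.373
[.1,-.08,.08] -> tool [-0.0898  0.0644 -0.1029]
[0,.08,.02] -> tool [ 0.0605 -0.0445 -0.034 ]
```

Call:
arm_command(steps="-.03 .02 -.04 0 -1;-.06 .045 -.08 0 -1;-.09 .065 -.1 0 -1;-.04 .03 -.08 0 -1;.01 -.01 -.06 0 -1;.06 -.045 -.035 0 -1;.11 -.08 -.01 0 -1")

```text
time: 11.7
eef_pos: [0.0724, -0.0643, 0.3714]
eef_rot: [-0.112, 0.749, 0.526, -0.388]
ft_force: [2.4, 0.3, -0.5]
gripper_width: -0.0002
grasp_force: 0.0
```

```bash
python3 st.py "[0,0,1]" "[1,0,0]" "[0,1,0]"
```

```text
t 11.7 q [ 0.707 -0.308 -0.645  2.438  0.174  1.705 -0.233] pos [ 0.0724 -0.0643  0.3714] F [ 2.4  0.3 -0.5]
in hinge frame: tool z [-0.642 -0.365 -0.675] y [ 0.767 -0.285 -0.575] pitch tilt 0.76 lateral -0.374
[0,0,1] -> tool [-0.4629 -0.5751 -0.6745]
[1,0,0] -> tool [ 0.1454  0.7014 -0.6978]
[0,1,0] -> tool [ 0.8744 -0.4211 -0.241 ]
```

Call:
arm_command(steps=".1 .015 -.08 0 -1;.61 .09 -.45 0 -1;.61 .09 -.45 0 -1;.61 .09 -.45 0 -1;.61 .09 -.45 0 -1;.61 .09 -.45 0 -1;.61 .09 -.45 0 -1;.61 .09 -.45 0 -1;.61 .09 -.45 0 -1;.61 .09 -.45 0 -1")

```text
time: 12.95
eef_pos: [0.4423, 0.4059, 0.3562]
eef_rot: [-0.135, 0.764, 0.523, -0.354]
ft_force: [0.4, -0.1, -2.9]
gripper_width: -0.0003
grasp_force: 0.0
```

```bash
python3 st.py "[.765,.644,0]"
```

```text
t 12.95 q [-0.45   0.698 -0.384  1.304 -0.169  1.841 -1.194] pos [0.4423 0.4059 0.3562] F [ 0.4 -0.1 -2.9]
in hinge frame: tool z [-0.639 -0.287 -0.713] y [ 0.768 -0.28  -0.576] pitch tilt 0.731 lateral -0.291
[.765,.644,0] -> tool [ 0.7305  0.27   -0.6273]
```

Call:
arm_command(steps=".045 .017 -.04 0 -1;.09 .034 -.08 0 -1;.14 .05 -.12 0 -1;.18 .07 -.155 0 -1;.22 .085 -.19 0 -1")

```text
time: 13.58
eef_pos: [0.607, 0.335, 0.4979]
eef_rot: [-0.221, 0.851, 0.444, -0.172]
ft_force: [7.8, -7.8, -8.5]
gripper_width: 0.0001
grasp_force: 0.0
```

```bash
python3 st.py "[.765,.644,0]" "[0,0,1]"
```

```text
t 13.57 q [-0.137  0.692 -0.573  0.973 -0.147  1.842 -1.278] pos [0.607  0.335  0.4979] F [ 7.8 -7.8 -8.5]
in hinge frame: tool z [-0.522  0.131 -0.843] y [ 0.762 -0.374 -0.529] pitch tilt 0.554 lateral 0.131
[.765,.644,0] -> tool [ 0.9539  0.1932 -0.2296]
[0,0,1] -> tool [-0.0957 -0.5294 -0.8429]
```

```bash
cat > g.py <<'E'
from plan import *
m=(T*R.from_euler('z',yawto(),degrees=True)).as_matrix()
print('yaw',round(yawto(),1),'y after',(M.T@m[:,1]).round(3),'angle',np.arctan2(-(M.T@m[:,1])[2],(M.T@m[:,1])[0]).round(3))
for n,l in (('pre',.25),('mid',.19),('grasp',.14)): print(n,pt(l,g).round(3),shift(pt(l,g)).round(4))
E
python3 g.py
```

```text
yaw -22.4 y after [ 0.85  -0.    -0.526] angle 0.554
pre [ 0.604 -0.225  0.242] [-0.4431  0.418   0.0379]
mid [ 0.565 -0.218  0.196] [-0.4541  0.412   0.0966]
grasp [ 0.533 -0.212  0.159] [-0.4632  0.407   0.1455]
```

Call:
arm_command(steps="-.06 .04 .02 0 1;-.44 .42 .02 -22 1;-.44 .42 .02 -22 1;-.44 .42 .02 -22 1;-.44 .42 .02 -22 1;-.44 .42 .02 -22 1;-.44 .42 .02 -22 1;-.44 .42 .02 -22 1;-.44 .42 .02 -22 1;-.44 .42 .02 -22 1")

```text
time: 14.82
eef_pos: [0.6549, -0.1872, 0.2789]
eef_rot: [-0.273, 0.716, 0.63, -0.126]
ft_force: [1.0, 1.0, -0.3]
gripper_width: 0.0855
grasp_force: 0.0
```

```bash
python3 st.py;python3 g.py
```

```text
t 14.82 q [ 0.544  0.9   -0.569  1.117  0.225  1.808 -0.109] pos [ 0.6549 -0.1872  0.2789] F [ 1.   1.  -0.3]
in hinge frame: tool z [-0.558  0.131 -0.82 ] y [ 0.83   0.097 -0.549] pitch tilt 0.597 lateral 0.132
yaw 5.4 y after [ 0.827 -0.    -0.562] angle 0.597
pre [ 0.604 -0.225  0.242] [-0.0518 -0.0197 -0.0055]
mid [ 0.565 -0.218  0.196] [-0.0591 -0.0276  0.0535]
grasp [ 0.533 -0.212  0.159] [-0.0651 -0.0342  0.1027]
```

Call:
arm_command(steps="-.05 -.02 -.005 5.4 1;-.06 -.028 .053 5.4 1;-.065 -.034 .1 5.4 1;-.065 -.034 .1 5.4 1", force=20)

```text
time: 15.32
eef_pos: [0.56, -0.2224, 0.2036]
eef_rot: [-0.269, 0.744, 0.596, -0.14]
ft_force: [0.9, -0.0, 0.4]
gripper_width: 0.0856
grasp_force: 0.0
```

```bash
python3 st.py;python3 - <<'E'
from station import *
from h import *
a=get_image('side');b=get_image('wrist')
c=cv2.resize(a['frame'][140:340,250:450],(400,400),interpolation=cv2.INTER_CUBIC)
im=np.hstack([c,cv2.resize(b['frame'][:,120:520],(400,400))])
cv2.imwrite('pics/g1.png',im[:,:,::-1])
E
```

```text
t 15.32 q [ 0.663  0.843 -0.531  1.414  0.245  1.592 -0.128] pos [ 0.56   -0.2224  0.2036] F [ 0.9 -0.   0.4]
in hinge frame: tool z [-0.563  0.132 -0.816] y [ 0.823  0.006 -0.567] pitch tilt 0.604 lateral 0.132
```

View pics/g1.png

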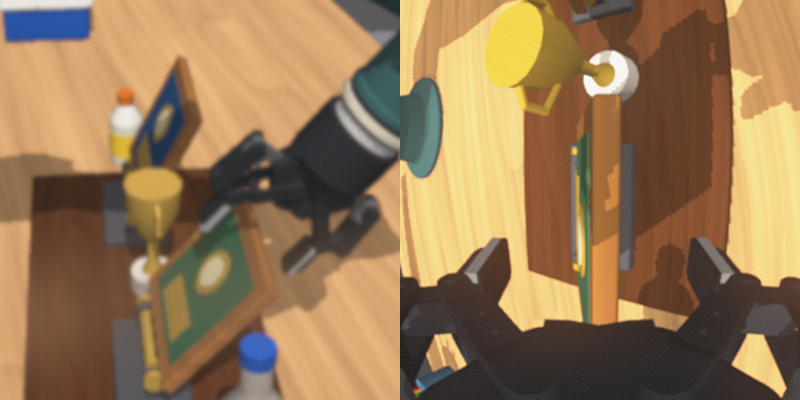

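Call:
arm_command(steps="0 0 0 0 -1;0 0 0 0 -1;0 0 0 0 -1;0 0 0 0 -1;0 0 0 0 -1;0 0 0 0 -1", force=20)

```text
time: 16.18
eef_pos: [0.5636, -0.2223, 0.206]
eef_rot: [-0.267, 0.744, 0.596, -0.138]
ft_force: [-0.4, 0.6, 5.3]
gripper_width: 0.0139
grasp_force: 20.3
```

```bash
python3 st.py;python3 -c "
from plan import *
print(panel(),g,b,o['gripper_width'],o['grasp_force'])"
```

```text
t 16.18 q [ 0.661  0.842 -0.533  1.406  0.244  1.593 -0.128] pos [ 0.5636 -0.2223  0.206 ] F [-0.4  0.6  5.3]
in hinge frame: tool z [-0.558  0.132 -0.82 ] y [ 0.827  0.006 -0.562] pitch tilt 0.597 lateral 0.133
(np.float64(0.14355875340153773), np.float64(0.7118292517068063), np.float64(0.0028563141057818472)) 0.7165751514088674 0.47508970690486363 0.013881126248148351 20.311488836305216
```

```bash
cat > arc.py <<'E'
from plan import *
r,a0,yy=panel()
for a in map(float,sys.argv[1:]): print(a,shift(pt(r,a,0,yy)).round(4))
E
python3 arc.py .65 .59 .53 .47 .41
```

```text
0.65 [ 0.0001 -0.0088 -0.0007]
0.59 [ 0.0002 -0.0175 -0.0009]
0.53 [ 0.0001 -0.0261 -0.0006]
0.47 [ 0.0001 -0.0346  0.0002]
0.41 [-0.0001 -0.0431  0.0015]
```

Call:
arm_command(steps="0 -.0088 -.0007 0 -1;0 -.0175 -.0009 0 -1;0 -.026 -.0006 0 -1;0 -.0346 .0002 0 -1;0 -.043 .0015 0 -1;0 -.043 .0015 0 -1;0 -.043 .0015 0 -1")

```text
time: 17.05
eef_pos: [0.5342, -0.217, 0.2274]
eef_rot: [-0.258, 0.748, 0.598, -0.13]
ft_force: [19.7, -2.9, -11.0]
gripper_width: 0.0113
grasp_force: 78.1
```

```bash
python3 st.py;python3 -c "
from plan import *
print(panel(),g,b,o['gripper_width'],o['grasp_force'])"
```

```text
t 17.05 q [ 0.7    0.765 -0.551  1.495  0.229  1.558 -0.123] pos [ 0.5342 -0.217   0.2274] F [ 19.7  -2.9 -11. ]
in hinge frame: tool z [-0.536  0.133 -0.833] y [ 0.841  0.003 -0.541] pitch tilt 0.572 lateral 0.133
(np.float64(0.14485257327402234), np.float64(0.4660719976799016), np.float64(0.002775316668249408)) 0.7165751514088674 0.47508970690486363 0.011298727819676575 78.13877779059112
```

Call:
arm_command(steps="0 0 0 0 1;0 0 0 0 1;0 0 0 0 1;0 0 0 0 1;0 0 0 0 1;0 0 0 0 1")

```text
time: 17.8
eef_pos: [0.5277, -0.2157, 0.2284]
eef_rot: [-0.267, 0.744, 0.596, -0.138]
ft_force: [0.8, 0.1, -0.1]
gripper_width: 0.0857
grasp_force: 0.0
```

```bash
python3 st.py; cat > look.py <<'E'
# lean of green and blue now: side view fit with geometry fixed (masks + wrist geometry as cross-check)
from fit import *
from station import *
import sys
x,y,yaw,g,b,z0=np.load('fit.npy')
from scipy.optimize import minimize_scalar
def now(cam,lab):
    d=get_image(cam);s=silhouettes(cam,lab);return d,s[0]['mask'] if s else None
def lean(cam,lab,off,occ=()):
    d,m=now(cam,lab)
    if m is None:return None
    S[cam]=d;S[cam,lab]=m
    f=lambda a:vis(cam,lab,["cup","bottle"],ras(d,box(x,y,yaw,off,a,z0)))
    A=np.arange(.2,.85,.005);c=[f(a) for a in A];i=int(np.argmin(c))
    # smooth: quadratic near min
    lo,hi=max(0,i-12),i+13;p=np.polyfit(A[lo:hi],c[lo:hi],2);return round(A[i],3),round(-p[1]/2/p[0],3),round(c[i],3)
for cam in("side","scene"):
    print(cam,'green',lean(cam,"green_frame",-.125),'blue',lean(cam,"blue_frame",.125))
d=S['side'];cv2.imwrite('pics/side_%s.png'%sys.argv[1],d['frame'][:,:,::-1])
w=get_image('wrist');cv2.imwrite('pics/wrist_%s.png'%sys.argv[1],w['frame'][:,:,::-1])
E
python3 look.py a
```

```text
t 17.8 q [ 0.7    0.765 -0.55   1.501  0.227  1.577 -0.124] pos [ 0.5277 -0.2157  0.2284] F [ 0.8  0.1 -0.1]
in hinge frame: tool z [-0.557  0.132 -0.82 ] y [ 0.827  0.006 -0.562] pitch tilt 0.597 lateral 0.132
side green (np.float64(0.555), np.float64(0.56), np.float64(0.071)) blue (np.float64(0.445), np.float64(0.448), np.float64(0.22))
scene green (np.float64(0.555), np.float64(0.561), np.float64(0.489)) blue None
```

```bash
python3 - <<'E'
from fit import *
x,y,yaw,g,b,z0=np.load('fit.npy')
A=np.arange(.3,.85,.005)
for c in("side","scene"):
  for l,o in(("green_frame",-.125),("blue_frame",.125)):
    v=np.array([vis(c,l,["cup","bottle"],ras(S[c],box(x,y,yaw,o,a,z0))) for a in A]);i=v.argmin();p=np.polyfit(A[i-10:i+11],v[i-10:i+11],2);print(c,l,A[i].round(3),(-p[1]/2/p[0]).round(3),v[i].round(3))
E
python3 arc.py .5 .45 .41 .37 .33 .555
```

```text
side green_frame 0.715 0.718 0.056
side blue_frame 0.45 0.462 0.092
scene green_frame 0.715 0.724 0.092
scene blue_frame 0.475 0.471 0.045
0.5 [ 0.0002  0.0123 -0.0017]
0.45 [ 0.0001  0.0052 -0.0009]
0.41 [-0.     -0.0004  0.0001]
0.37 [-0.0002 -0.006   0.0012]
0.33 [-0.0003 -0.0116  0.0026]
0.555 [ 0.0003  0.0202 -0.0023]
```

Call:
arm_command(steps="0 .02 -.002 0 1;0 .02 -.002 0 1;0 .02 -.002 0 -1;0 .02 -.002 0 -1;0 .02 -.002 0 -1;0 .02 -.002 0 -1;0 .02 -.002 0 -1;0 .02 -.002 0 -1")

```text
time: 19.25
eef_pos: [0.5458, -0.2192, 0.2187]
eef_rot: [-0.266, 0.745, 0.597, -0.137]
ft_force: [2.8, -0.7, -2.4]
gripper_width: 0.0119
grasp_force: 20.8
```

```bash
python3 st.py; python3 arc.py .555 .45 .41 .37 .335; python3 -c "
from plan import *
print(panel(),o['gripper_width'],o['grasp_force'])"
```

```text
t 19.25 q [ 0.682  0.801 -0.542  1.455  0.236  1.584 -0.126] pos [ 0.5458 -0.2192  0.2187] F [ 2.8 -0.7 -2.4]
in hinge frame: tool z [-0.555  0.132 -0.821] y [ 0.829  0.006 -0.56 ] pitch tilt 0.595 lateral 0.133
0.555 [-0.     -0.0005  0.    ]
0.45 [-0.0002 -0.0155  0.0014]
0.41 [-0.0003 -0.0211  0.0023]
0.37 [-0.0004 -0.0267  0.0035]
0.335 [-0.0006 -0.0316  0.0046]
(np.float64(0.14313895770584315), np.float64(0.5585512388393564), np.float64(0.002641099064612794)) 0.011855169500197223 20.786138952244073
```

Call:
arm_command(steps="0 -.008 .0005 0 -1;0 -.0155 .0014 0 -1;0 -.021 .0023 0 -1;0 -.0267 .0035 0 -1;0 -.032 .0046 0 -1;0 -.032 .0046 0 -1;0 -.032 .0046 0 -1")

```text
time: 20.12
eef_pos: [0.524, -0.2152, 0.2314]
eef_rot: [-0.257, 0.748, 0.598, -0.13]
ft_force: [20.0, -4.1, -16.6]
gripper_width: 0.0124
grasp_force: 105.9
```

```bash
python3 st.py; python3 -c "
from plan import *
print(panel(),o['gripper_width'],o['grasp_force'])"
```

```text
t 20.12 q [ 0.711  0.745 -0.556  1.523  0.226  1.549 -0.122] pos [ 0.524  -0.2152  0.2314] F [ 20.   -4.1 -16.6]
in hinge frame: tool z [-0.535  0.133 -0.834] y [ 0.842  0.003 -0.539] pitch tilt 0.57 lateral 0.133
(np.float64(0.14416112117452948), np.float64(0.38965047646161693), np.float64(0.0027106954468605693)) 0.012366195120824307 105.91505382089963
```

Call:
arm_command(steps="0 0 0 0 1;0 0 0 0 1;0 0 0 0 1;0 0 0 0 1;0 0 0 0 1")

```text
time: 20.75
eef_pos: [0.5163, -0.2132, 0.233]
eef_rot: [-0.267, 0.744, 0.596, -0.138]
ft_force: [0.8, 1.3, 0.4]
gripper_width: 0.0851
grasp_force: 0.0
```

```bash
python3 look.py b
```

```text
side green (np.float64(0.465), np.float64(0.47), np.float64(0.054)) blue (np.float64(0.43), np.float64(0.434), np.float64(0.412))
scene green (np.float64(0.49), np.float64(0.484), np.float64(0.473)) blue (np.float64(0.475), np.float64(0.471), np.float64(0.144))
```

Call:
arm_command(steps="0 0 -.05 0 1;0 0 -.11 0 1;0 0 -.17 0 1;0 0 -.2 0 1;0 0 -.2 0 1")

```text
time: 21.82
eef_pos: [0.5982, -0.2548, 0.4011]
eef_rot: [-0.226, 0.765, 0.593, -0.108]
ft_force: [0.4, 0.1, -1.4]
gripper_width: 0.0856
grasp_force: 0.0
```

```bash
python3 st.py; python3 look.py c; python3 - <<'E'
from fit import *
x,y,yaw,g,b,z0=np.load('fit.npy')
f=cv2.imread('pics/side_c.png');d=S['side']
o=[]
for k,(x0,y0,w,h,off,a) in enumerate(((305,200,100,150,-.125,.47),(300,155,100,150,.125,.47))):
    im=cv2.resize(f[y0:y0+h,x0:x0+w],None,fx=4,fy=4,interpolation=cv2.INTER_CUBIC)
    P=(proj(d,box(x,y,yaw,off,a,z0))-[x0-.5,y0-.5])*4
    for i in range(8):
        for j in(1,2,4):
            if i^j>i: cv2.line(im,*[tuple(int(v) for v in P[q]) for q in(i,i^j)],(255,0,255),1)
    o.append(im)
cv2.imwrite('pics/cmp.png',np.hstack(o))
E
```

```text
t 21.82 q [ 0.207  0.638  0.283  1.199 -0.165  1.835  0.227] pos [ 0.5982 -0.2548  0.4011] F [ 0.4  0.1 -1.4]
in hinge frame: tool z [-0.466  0.134 -0.874] y [ 0.88  -0.032 -0.474] pitch tilt 0.49 lateral 0.134
side green (np.float64(0.845), np.float64(0.942), np.float64(0.929)) blue (np.float64(0.445), np.float64(0.459), np.float64(0.134))
scene green (np.float64(0.485), np.float64(0.481), np.float64(0.174)) blue (np.float64(0.475), np.float64(0.47), np.float64(0.067))
```

View pics/cmp.png

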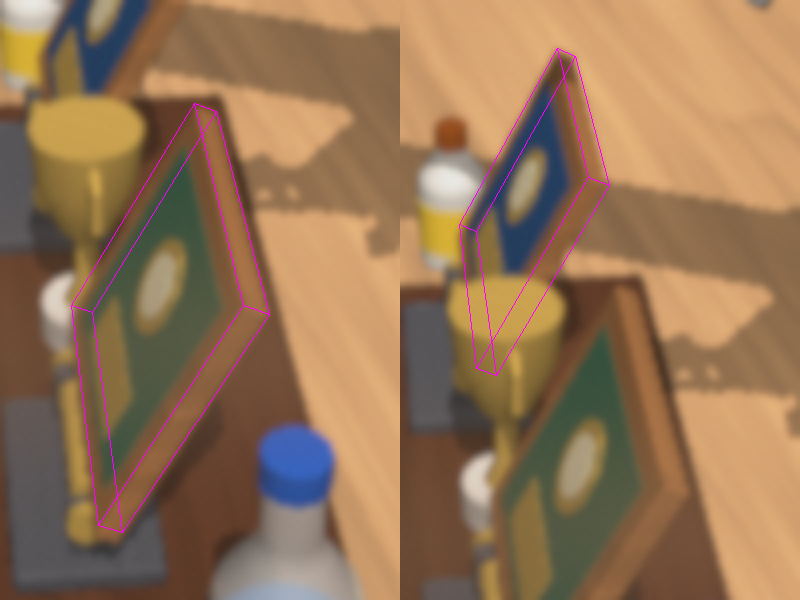

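```bash
python3 - <<'E'
from plan import *
print(yawto())
for l in(.25,.145): print(l,shift(pt(l,.47)).round(4), shift(pt(l,.47,.03)).round(4))
E
```

```text
-2.0911207641614573
0.25 [0.0126 0.0145 0.0842] [0.0138 0.0445 0.0837]
0.145 [-0.0015  0.0169  0.1882] [-0.0004  0.0469  0.1877]
```

Call:
arm_command(steps=".012 .0145 .05 -2 1;.012 .0145 .1 -2 1;.005 .016 .15 -2 1;0 .017 .188 -2 1;0 .027 .188 -2 1;0 .04 .188 -2 1;0 .04 .188 -2 1")

```text
time: 23.15
eef_pos: [0.5533, -0.2232, 0.2205]
eef_rot: [-0.225, 0.755, 0.607, -0.103]
ft_force: [-0.3, 0.8, 0.2]
gripper_width: 0.0851
grasp_force: 0.0
```

```bash
python3 st.py; python3 -c "
from plan import *
v=R.from_euler('y',-.47).apply(M.T@(G-H));print(v.round(4),'gap to contact',.0427-.006-v[0], o['gripper_width'])
w=get_image('wrist');cv2.imwrite('pics/wp.png',w['frame'][:,:,::-1])"
```

```text
t 23.15 q [ 0.194  0.689  0.235  1.529 -0.174  1.446  0.265] pos [ 0.5533 -0.2232  0.2205] F [-0.3  0.8  0.2]
in hinge frame: tool z [-0.461  0.132 -0.877] y [ 0.885  0.002 -0.465] pitch tilt 0.484 lateral 0.132
[2.490e-02 1.000e-04 1.474e-01] gap to contact 0.011771285991627203 0.08510812366157271
```

View pics/wp.png

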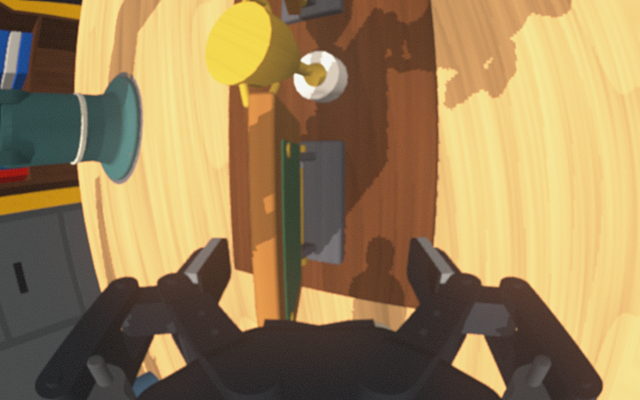

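Call:
arm_command(steps="0 .006 0 0 1;0 .012 0 0 1;0 .014 0 0 1")

```text
time: 23.58
eef_pos: [0.564, -0.2251, 0.2137]
eef_rot: [-0.226, 0.755, 0.607, -0.104]
ft_force: [-0.4, 0.3, -1.0]
gripper_width: 0.0855
grasp_force: 0.1
```

```bash
cat > f.py <<'E'
from plan import *
f=[]
for i in range(1):
    o=get_obs();f.append(o['ft_force'])
f=np.mean(f,0);v=R.from_euler('y',-.47).apply(M.T@(G-H))
print(o['time'],'Fpanel',R.from_euler('y',-.47).apply(M.T@f).round(2),'n',v.round(4))
E
python3 f.py
```

```text
23.575 Fpanel [ 0.08  0.27 -1.12] n [0.0377 0.0002 0.1463]
```

Call:
arm_command(steps="0 .003 0 0 1")

```text
time: 23.7
eef_pos: [0.5663, -0.2256, 0.2125]
eef_rot: [-0.226, 0.755, 0.607, -0.104]
ft_force: [-1.5, -0.2, 0.6]
gripper_width: 0.0853
grasp_force: 0.7
```

```bash
python3 f.py
```

```text
23.7 Fpanel [-1.6  -0.47 -0.1 ] n [0.0402 0.     0.1463]
```

Call:
arm_command(steps="0 .004 0 0 1")

```text
time: 23.82
eef_pos: [0.5696, -0.2263, 0.2109]
eef_rot: [-0.226, 0.755, 0.607, -0.104]
ft_force: [-1.5, 0.3, 3.1]
gripper_width: 0.0851
grasp_force: 1.7
```

```bash
python3 f.py
```

```text
23.825 Fpanel [-2.76 -0.02  2.09] n [ 0.0439 -0.      0.1463]
```

Call:
arm_command(steps="0 .0008 0 0 1;0 .0008 0 0 1")

```text
time: 24.08
eef_pos: [0.5702, -0.2264, 0.2104]
eef_rot: [-0.226, 0.755, 0.607, -0.104]
ft_force: [-2.4, 0.5, 4.2]
gripper_width: 0.0857
grasp_force: 1.8
```

```bash
python3 f.py
```

```text
24.075 Fpanel [-4.14  0.09  2.63] n [ 4.480e-02 -1.000e-04  1.462e-01]
```

Call:
arm_command(steps="0 0 0 0 1;0 0 0 0 1")

```text
time: 24.32
eef_pos: [0.5704, -0.2264, 0.2104]
eef_rot: [-0.226, 0.755, 0.607, -0.104]
ft_force: [-1.9, 0.4, 3.3]
gripper_width: 0.0854
grasp_force: 1.9
```

```bash
python3 f.py
```

```text
24.325 Fpanel [-3.22  0.04  2.08] n [ 4.490e-02 -1.000e-04  1.463e-01]
```

Call:
arm_command(steps="0 -.01 0 0 1;0 -.045 0 0 1;0 -.045 -.03 0 1;0 -.045 -.09 0 1;0 -.045 -.15 0 1;0 -.045 -.18 0 1;0 -.045 -.18 0 1")

```text
time: 25.2
eef_pos: [0.6097, -0.2586, 0.3907]
eef_rot: [-0.223, 0.756, 0.607, -0.102]
ft_force: [-0.4, 0.3, -0.1]
gripper_width: 0.085
grasp_force: 0.0
```

```bash
python3 st.py; python3 look.py d; python3 - <<'E'
from fit import *
x,y,yaw,g,b,z0=np.load('fit.npy')
f=cv2.imread('pics/side_d.png');d=S['side']
o=[]
for k,(x0,y0,w,h,off,a) in enumerate(((305,200,100,150,-.125,.47),(300,155,100,150,.125,.47))):
    im=cv2.resize(f[y0:y0+h,x0:x0+w],None,fx=4,fy=4,interpolation=cv2.INTER_CUBIC)
    P=(proj(d,box(x,y,yaw,off,a,z0))-[x0-.5,y0-.5])*4
    for i in range(8):
        for j in(1,2,4):
            if i^j>i: cv2.line(im,*[tuple(int(v) for v in P[q]) for q in(i,i^j)],(255,0,255),1)
    o.append(im)
cv2.imwrite('pics/cmp2.png',np.hstack(o))
E
```

```text
t 25.2 q [ 0.221  0.661  0.262  1.176 -0.162  1.821  0.253] pos [ 0.6097 -0.2586  0.3907] F [-0.4  0.3 -0.1]
in hinge frame: tool z [-0.458  0.131 -0.879] y [ 0.887  0.    -0.462] pitch tilt 0.48 lateral 0.132
side green (np.float64(0.46), np.float64(0.466), np.float64(0.05)) blue (np.float64(0.45), np.float64(0.463), np.float64(0.114))
scene green (np.float64(0.485), np.float64(0.478), np.float64(0.145)) blue (np.float64(0.475), np.float64(0.47), np.float64(0.045))
```

View pics/cmp2.png

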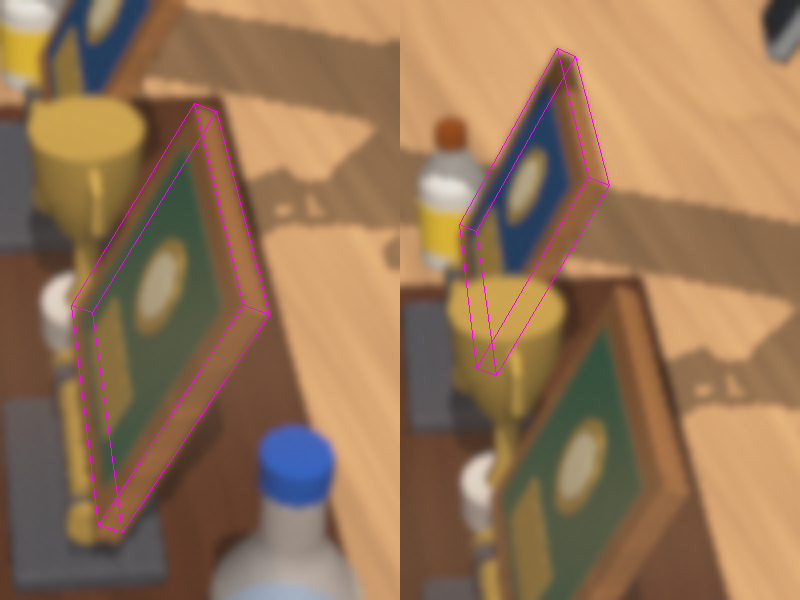

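Unchanged after the push: the 0.47 rad outline still fits green (top corners at (205,105) and (269,313)) and blue ((565,52) and (608,185)). The gripper is clear of both frames, so I'm handing in.

```bash
python3 -c "
from station import *
print(finish_job())"
```

```text
the job is handed in; nothing more can be done
None
```

The green frame now leans about 0.47 rad, the same as the blue frame to within about 0.01 rad, and it stayed there after a push of about 3 N for half a second; the job is handed in, with no result reported. The move commands have no tilt, so I tilted the gripper by pushing the arm against its joint limits, and it gripped at a lean of about 0.60 rad, 0.12 rad short of the frame's 0.72.

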